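# Load the gas purifier cartridge

## Robot

A 7-joint arm with a two-finger parallel gripper is mounted at the origin on the work surface. World frame = base frame: x ahead of the robot, y to its left, z up, the work surface at z = 0. Lengths are in m, angles in rad, forces in N, time in s.
With the tool pointing down it reaches from about 0.425 to 0.975 m from the base axis. Payload 16.7 kg.
Tool frame: the origin (TCP) lies midway between the tips of the shut fingers; the grasp point (between the pads) lies env.grip_depth behind it (env.grip_depth is the distance from the TCP to the grasp point, in m); z points along the fingers, y is the line along which they close (so a half turn about z gives the same grasp; the last joint's range is limited). The gripper opens to 85 mm and grips with 20 to 120 N. Pads are 22 mm wide; open, the fingers measure 114 mm over their backs; the gripper's body (76 mm by 85 mm) begins 54 mm behind the grasp point. The pads swing forward as they close: fully open they stand 13 mm farther back than shut.
Start: joints at [1.081, 0.426, 0.074, 1.606, -0.034, 1.111, -0.067], TCP at [0.225, -0.636, 0.231] pointing down, gripper open.
Joint ranges: [-2.85, 2.85], [-0.5, 2.14], [-1.23, 1.37], [0.21, 2.46], [-1.02, 4.16], [0.16, 2.05], [-2.73, 2.73]. Speed limits (rad/s): [1.89, 1.89, 2.39, 2.39, 3.01, 3.01, 3.01].

## Interface

Orientations are given as a unit quaternion [w, x, y, z].
In Python, from bench import env gives the robot as it stands. The module is installed in compiled form; this text tells all that it offers.
- The arm moves only by the tool servo_tool, never from a script. Its argument "deltas" is a list of rows, each a list of 7 numbers: the shift along the tool's x, y, z each as a share of 25 mm, from -1 to 1, then the turn, a rotation vector about the tool's x, y, z each as a share of 4 degrees, from -1 to 1, then the closure, from 0 (fully open) to 1 (shut). In form: [[x, y, z, ax, ay, az, hand], ...]. A call has 1 to 12 rows; each row shifts and turns the commanded pose from where the row before left it, along the tool's axes as they then stand; what a row does not reach is not made up. A row lasts 1/12 s, in which the tool goes at most 41.7 mm and 7.16 degrees, less where a joint would pass 70% of its speed; a pose out of reach is approached as far as the arm can. A call with a number of a shift or a turn outside -1 to 1 is refused whole. A call with a gripper value outside its range is refused whole. The fingers move at their own pace and stop on an object; "squeeze" is the grip in N (left out, the last holds). Time passes only in rows, so rows that do not move let the fingers close. It gives the time, the measured TCP pose, the force, the opening and the grip force at its end, in the units of the state.
- env.observe(): the state, without advancing time (a new reading comes with each control period).
- env.read_camera(name): name is "scene" or "top" or "wrist"; returns a dict with "image" (384x512x3 uint8, blue, green, red), "z_map" (384x512 float32, m along the optical axis (not along the pixel's ray), 0 where there is no reading), "intrinsics" (3x3 intrinsics, pixels), "camera_from_world" (4x4, takes a point from world to camera coordinates). Camera axes: x right, y up, looking along -z (the intrinsics and any distortion apply to the point x, -y, -z); pixel columns grow to the right and rows downward; lengths in m; the calibration is good to about 2 mm. A picture is of the moment at which its call begins.
- env.finish_job(): hands the job in; it is judged then, once.
The state is a dict: "time": time; "joints": joint angles; "joint_velocities": joint speeds; "joint_efforts": joint torques, N m; "position": TCP position; "orientation": TCP orientation; "ft_force": force on the tool from outside, world axes, zero at the start; "wrist_torque": the same for the moment, N m; "width": finger opening in m; "grasp_force": force on a finger pad.
Only numpy, scipy, OpenCV 4.12 (cv2) and the standard library are available. Lean on these libraries where they do the work, as an engineer would, in place of code of your own. Each camera call takes 0.05 s, during which the arm holds its last target. There are 200 camera calls.

## Task

Pick up the large purifier cartridge (not the slim spare) lying on the bench and slide it, stepped nose first, into the slanted sleeve of the gas station until it is fully home, then let go of it. The sleeve may be clamped anywhere along the cross slots of its bracket, so find out by touch or sight where its mouth is before you push. Leave the spare cartridge, bottles, beaker, phone and mouse where they are.

Things in the scene. Friction and masses are not known exactly. Their poses are not given: they have to be found in the camera images.
- cartridge: Large white box-shaped cartridge, 160 mm long, 26 mm wide (y), 36 mm high (z), 0.15 to 0.31 kg, lying loose, nose roughly towards the robot. Origin: centre of the nose face, 18 mm above the bench; +x runs to the tail, z up. The first 10 mm are stepped in to 21 x 31 mm (nose); the last 8 mm widen to 44 mm in y (ears). Home, its frame matches the bracket's but for the sleeve's offset in y.
- cart_grip (a point): Point on the cartridge's axis 120 mm from the nose face and 40 mm from the tail end, between the ears and what goes into the sleeve (when fully home the last 75 mm stand out): a good place to hold it across its 26 mm width. Its axes are the cartridge's.
- dock: Gas station, fixed: grey base 200 x 150 x 16 mm with a white pedestal, carrying the slanted bracket. Origin on the bench; +x is the level direction that the sleeve's mouth faces (roughly away from the robot), z up.
- bracket: Slanted steel plate on the dock, 98 x 130 mm. Origin: centre of the bottom of the sleeve's bore, were the sleeve clamped in the middle (57 mm above the bench, 45 mm behind the dock's origin). +x runs along the bore out of the mouth, 25 degrees above level; +y level, across; +z square to the plate, up. Plate: x -9 to 89 mm, y -65 to 65 mm, upper face at z = -25.2 mm.
- mouth_mid (a point): Fixed to the bracket, same axes, at x = 85 mm: where the centre of the sleeve's mouth would be if it were clamped in the middle. The real sleeve is clamped rigidly, parallel to x, at an unreported offset of -14 to +14 mm in y. Aluminium, outside 40.4 mm wide (y), 50.4 mm high (z -25.2 to 25.2); its flanks and top are free to be touched, e.g. with a fingertip.
- bore_mid (a point): Fixed to the bracket, same axes, at x = 42.5 mm: half-way down the bore, but for that offset. Bore 28.4 mm wide (y), 38.4 mm high (z), 85 mm deep, 1.2 mm clearance a side; rigid bottom at the bracket's x = 0. Lips at x = 85 to 92 mm widen the mouth by about 4 mm a side. Friction may hold the cartridge on the slope: push it down to the bottom.
- spare: Slim white spare cartridge of the same shape, only 120 mm long, 18 mm wide, 24 mm high, ears 30 mm; loose, lying beside the large one, on either side of it. Origin at the centre of its nose face, +x to the tail. To be left alone.
- bottle_a: White bottle, 60 mm across, 150 mm tall, standing loose; origin at the centre of its underside. To be left alone.
- bottle_b: White bottle, 52 mm across, 130 mm tall, standing loose; origin at the centre of its underside. To be left alone.
- beaker: Clear plastic beaker, 72 mm across, 80 mm tall, loose; origin at the centre of its underside. To be left alone.
- phone: Black phone, 150 x 74 x 9 mm, lying loose; origin at the centre of its underside. To be left alone.
- mouse: Black round computer mouse, 64 mm across, 31 mm high, loose; origin at the centre of its underside. To be left alone.
Things that resemble listed ones, but are neither listed nor needed, are in the scene too. What is shaped like the dock but yellow is not meant.

How it is judged:
By the outcome, as a careful person would: the job done as asked, in the order asked, and still so for the second after the job is handed in, with the robot touching nothing.
It also fails if it takes over 69 s, if anything falls off the work surface, if the arm or the gripper's body presses on something with over 40 N, if the wrist force passes 120 N, or if a joint passes its speed limit or range.

## Working session

There is one attempt and no reset: what is moved stays moved. The work goes in short steps, Python scripts to look and compute and a tool call to move; the robot and the scene stay as the last step left them, time stands still between calls to the robot, and variables do not carry over. Pictures are saved under pics/ and viewed, at most 10 in all, crops included, and the job is handed in when it is done.

Besides the shell and the picture viewer there is one more tool, called after "Emit:" as name(argument=value, ...), one argument or row to a line, values as JSON. servo_tool: Moves the arm, as the interface text tells. Its arguments: {"type":"object","properties":{"deltas":{"type":"array"},"squeeze":{"type":"number"}},"required":["deltas"]}

```bash
mkdir -p pics; cat > h.py <<'E'
import numpy as np, cv2
from bench import env
from scipy.spatial.transform import Rotation as R
def cam(n):
    c=env.read_camera(n); np.savez(n+'.npz',**c); return c
def load(n): return dict(np.load(n+'.npz'))
def cloud(c):
    K=c['intrinsics'];z=c['z_map'];h,w=z.shape
    u,v=np.meshgrid(np.arange(w),np.arange(h))
    p=np.stack([(u-K[0,2])/K[0,0]*z,-(v-K[1,2])/K[1,1]*z,-z],-1)
    T=np.linalg.inv(c['camera_from_world']); P=p@T[:3,:3].T+T[:3,3]
    P[z==0]=np.nan; return P
def proj(c,p):
    T=c['camera_from_world'];q=T[:3,:3]@np.array(p)+T[:3,3];K=c['intrinsics']
    return K[0,0]*q[0]/-q[2]+K[0,2],K[1,1]*-q[1]/-q[2]+K[1,2]
E
python3 - <<'E'
from h import *
s=env.observe();print(s,env.grip_depth)
a=cam('top');b=cam('scene');cv2.imwrite('pics/top.png',a['image']);cv2.imwrite('pics/scene.png',b['image'])
print(a['intrinsics'],a['camera_from_world'])
E
```

```text
{'time': 0.0, 'joints': array([ 1.08151503,  0.42672557,  0.07387156,  1.60660324, -0.03414455,
        1.1107996 , -0.06709353]), 'joint_velocities': array([ 5.96901484e-04,  8.63558338e-04,  1.31577079e-05, -9.79770091e-05,
       -4.21625262e-04, -7.02364091e-04, -1.17482921e-03]), 'joint_efforts': array([ 7.77566565e-04, -9.49832010e+01,  3.76150757e+00, -4.63516653e+01,
        1.93617458e-02,  1.00183798e-02,  3.00947512e-06]), 'position': array([ 0.22480269, -0.6360356 ,  0.23061716]), 'orientation': array([-6.22696182e-04,  9.85608445e-01,  1.69043147e-01, -1.38540484e-04]), 'ft_force': array([ 0.89787998, -1.07131644,  0.46352744]), 'wrist_torque': array([0.05274697, 0.02847987, 0.04044734]), 'grasp_force': 0.0, 'width': 0.08548499360964978} 0.0187
[[418.58699744   0.         254.62898243]
 [  0.         418.58699744 195.77468214]
 [  0.           0.           1.        ]] [[-0.0094267  -0.99977214  0.01915195 -0.03604611]
 [ 0.99598666 -0.00768281  0.08917146 -0.48303395]
 [-0.089004    0.01991568  0.99583214 -1.46718315]
 [ 0.          0.          0.          1.        ]]
```

View pics/top.png

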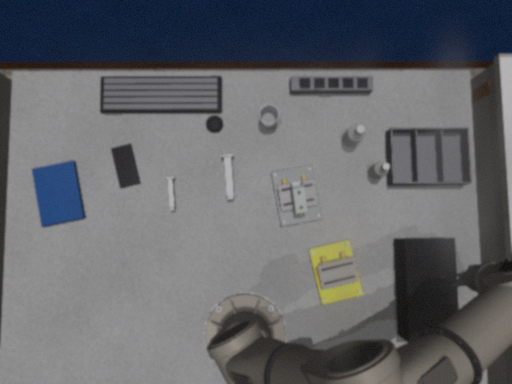

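View pics/scene.png

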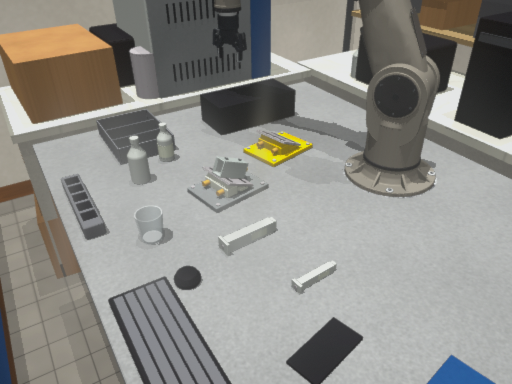

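The top view shows two white eared cartridges: the one at (228,178) is longer and wider, and the one at (171,193) is slim. The large one fits the description, nose down towards the robot and ears at (228,156). The grey dock is at (297,197), and the yellow look-alike at (335,272) is not meant. I'll confirm with a crop and measure.

```bash
python3 - <<'E'
from h import *
a=load('top');b=load('scene')
c1=cv2.resize(a['image'][140:240,150:340],None,fx=4,fy=4,interpolation=cv2.INTER_CUBIC)
cv2.imwrite('pics/crop.png',c1)
for n,c in (('top',a),('scene',b)):
    P=cloud(c)
    for nm,u,v in (('cart',(228,248)[n=='scene'],(178,235)[n=='scene']),('spare',(171,315)[n=='scene'],(193,277)[n=='scene'])):
        p0=P[v,u]
        m=(np.linalg.norm(P[...,:2]-p0[:2],axis=-1)<0.12)&(P[...,2]>0.012)&(P[...,2]<.06)
        # connected component
        k,l=cv2.connectedComponents(m.astype(np.uint8)); m=l==l[v,u]
        top=P[m]; zt=np.percentile(top[:,2],80); t=top[top[:,2]>zt-0.006]
        r=cv2.minAreaRect(t[:,:2].astype(np.float32)*1000)
        print(n,nm,p0,'ztop',zt,len(t),'rect',r)
P=cloud(a)
np.set_printoptions(precision=3,suppress=True)
for v,u in ((193,297),(200,299),(185,297),(220,285),(175,310)): print(v,u,P[v,u])
E
```

```text
top cart [0.54535135 0.05363506 0.03499883] ztop 0.03814352963827061 288 rect ((554.123291015625, 47.9612922668457), (156.47366333007812, 42.14579772949219), 6.8754353523254395)
top spare [0.49475979 0.25610291 0.02308572] ztop 0.026190372580626686 153 rect ((496.4378356933594, 259.3232727050781), (117.48828125, 24.763376235961914), 2.3817803859710693)
scene cart [0.55956552 0.06483065 0.02691391] ztop 0.037005806642213514 484 rect ((552.0840454101562, 54.97998046875), (160.51771545410156, 45.4215202331543), 3.601083755493164)
scene spare [0.50129421 0.26780259 0.01788666] ztop 0.025350789494267677 354 rect ((495.291748046875, 258.48919677734375), (121.19409942626953, 29.121126174926758), 7.04538631439209)
193 297 [ 0.483 -0.181  0.106]
200 299 [ 0.46  -0.188  0.1  ]
185 297 [ 0.515 -0.186  0.071]
220 285 [ 0.396 -0.147  0.018]
175 310 [ 0.557 -0.241  0.013]
```

View pics/crop.png

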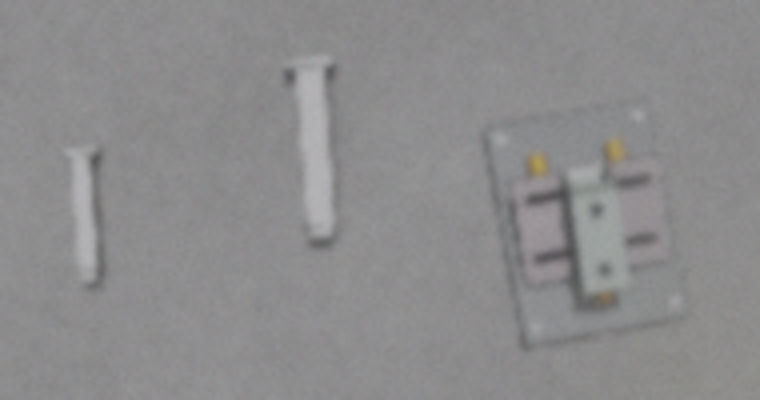

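The crop confirms it: large cartridge at crop (315,150), with its ears at the top and its nose pointing at the robot. The slim spare is at (87,215). The sleeve sits slightly left to right on the dock's slotted plate at (598,230). I'll move over the dock to look with the wrist camera.

Emit:
servo_tool(
  deltas=[
    [0.5, -0.5, -0.3, 0, 0, 0, 0],
    [0.9, -0.9, -0.3, 0, 0, 0, 0],
    [0.9, -0.9, -0.3, 0, 0, 0, 0],
    [0.9, -0.9, -0.3, 0, 0, 0, 0],
    [0.9, -0.9, -0.3, 0, 0, 0, 0],
    [0.9, -0.9, -0.3, 0, 0, 0, 0],
    [0.9, -0.9, -0.3, 0, 0, 0, 0],
    [0.9, -0.9, -0.3, 0, 0, 0, 0],
    [0.9, -0.9, -0.3, 0, 0, 0, 0],
    [0.9, -0.9, -0.3, 0, 0, 0, 0],
    [0.9, -0.9, -0.3, 0, 0, 0, 0],
    [0.9, -0.9, -0.3, 0, 0, 0, 0],
  ],
)

```text
time: 1.1
position: [0.3837, -0.303, 0.3216]
orientation: [-0.0, 0.986, 0.169, -0.0]
ft_force: [0.3, 0.6, 0.2]
width: 0.0853
grasp_force: 0.0
```

Emit:
servo_tool(
  deltas=[
    [0.9, -0.9, 0, 0, 0, 0.4, 0],
    [0.9, -0.9, 0, 0, 0, 0.4, 0],
    [0.9, -0.8, 0, 0, 0, 0.4, 0],
    [0.8, -0.6, 0, 0, 0, 0.5, 0],
    [0.3, -0.3, 0, 0, 0, 0.4, 0],
    [0, 0, 0, 0, 0, 0, 0],
    [0, 0, 0, 0, 0, 0, 0],
  ],
)

```text
time: 1.68
position: [0.4487, -0.1934, 0.3211]
orientation: [-0.0, 0.995, 0.097, -0.0]
ft_force: [-0.4, 0.6, 0.8]
width: 0.0854
grasp_force: 0.0
```

```bash
python3 - <<'E'
from h import *
np.set_printoptions(precision=4,suppress=True)
a=cam('wrist');s=env.observe();print(s['position'],s['orientation'],s['time'],s['ft_force'])
print(a['camera_from_world'],a['intrinsics'])
cv2.imwrite('pics/w1.png',a['image'])
E
```

```text
[ 0.4484 -0.1941  0.3211] [ 0.      0.9953  0.0967 -0.0003] 1.7333 [-0.6328 -0.6858 -0.3766]
[[ 0.1935 -0.9811  0.0012 -0.2775]
 [ 0.9272  0.1824 -0.3272 -0.3089]
 [ 0.3208  0.0644  0.945  -0.5967]
 [ 0.      0.      0.      1.    ]] [[315.7366   0.     257.8052]
 [  0.     315.7366 196.4885]
 [  0.       0.       1.    ]]
```

View pics/w1.png

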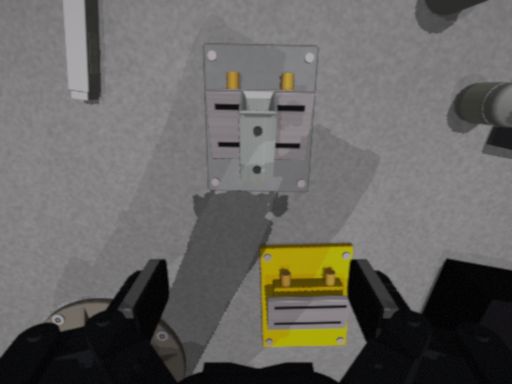

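The dock fills (204–318, 44–191) with the sleeve at columns 239–277. The yellow look-alike is below and the large cartridge is at top left. Next I'll fit the plate and sleeve from the depth map.

```bash
cat > dock.py <<'E'
from h import *
from scipy.optimize import minimize
np.set_printoptions(precision=4,suppress=True)
def fit(c,p0=(0.46,-0.19),verbose=True):
    P=cloud(c); near=np.linalg.norm(P[...,:2]-p0,axis=-1)<0.16
    m=near&(P[...,2]>.011)&(P[...,2]<.022)
    mm=near&(P[...,2]>.011)
    k,l,st,_=cv2.connectedComponentsWithStats(mm.astype(np.uint8)); i=1+np.argmax(st[1:,4]); M=l==i
    r=cv2.minAreaRect((P[M&m][:,:2]*1000).astype(np.float32)); print('base rect',r)
    box=cv2.boxPoints(r)/1000; ctr=np.array(r[0])/1000
    e=[box[1]-box[0],box[2]-box[1]]; e=max(e,key=np.linalg.norm); yaw=np.arctan(e[1]/e[0])
    return P,M,ctr,yaw
def bframe(o,yaw):
    x=np.array([np.cos(yaw),np.sin(yaw),0]);z=np.array([0,0,1.])
    a=np.radians(25); X=np.cos(a)*x+np.sin(a)*z; Z=-np.sin(a)*x+np.cos(a)*z; Y=np.cross(Z,X)
    O=np.array([o[0],o[1],0])-0.045*x+0.057*z
    return np.c_[X,Y,Z],O
if __name__=='__main__':
    a=load('wrist');P,M,ctr,yaw=fit(a);print(ctr,np.degrees(yaw))
    B,O=bframe(ctr,yaw); Q=(P-O)@B
    # plate plane
    pl=M&(abs(Q[...,2]+.0252)<.008)&(P[...,2]>.025); q=Q[pl];n=len(q)
    A=np.c_[q[:,:2],np.ones(n)];print('plate z fit',np.linalg.lstsq(A,q[:,2],rcond=None)[0],n)
    print('plate xy pct',np.percentile(q[:,:2],[0.5,2,50,98,99.5],axis=0).T)
    r=cv2.minAreaRect((q[:,:2]*1000).astype(np.float32));print('plate rect',r)
    t=M&(abs(Q[...,2]-.0252)<.006);q=Q[t]
    A=np.c_[q[:,:2],np.ones(len(q))];print('sleeve top',np.linalg.lstsq(A,q[:,2],rcond=None)[0],len(q))
    print(np.percentile(q[:,:2],[0.5,2,50,98,99.5],axis=0).T, cv2.minAreaRect((q[:,:2]*1000).astype(np.float32)))
    big=cv2.resize(a['image'][30:205,190:330],None,fx=4,fy=3.4,interpolation=cv2.INTER_CUBIC) if 0 else cv2.resize(a['image'][35:183,185:335],None,fx=4,fy=4,interpolation=cv2.INTER_CUBIC)
    # overlay of model with y offset 0
    for s,col in ((np.array([[-.009,-.065,-.0252],[.089,-.065,-.0252],[.089,.065,-.0252],[-.009,.065,-.0252]]),(0,0,255)),(np.array([[0,-.0202,.0252],[.085,-.0202,.0252],[.085,.0202,.0252],[0,.0202,.0252]]),(0,255,0))):
        pts=np.array([proj(a,O+B@p) for p in s]); pts=((pts-[185,35]+.5)*4-.5).astype(np.int32)
        cv2.polylines(big,[pts],True,col,1)
    cv2.imwrite('pics/w1o.png',big)
E
python3 dock.py
```

```text
base rect ((0.0, 0.0), (0.0, 0.0), 0.0)
[0. 0.] nan
plate z fit [0. 0. 0.] 0dock.py:11: RuntimeWarning: invalid value encountered in scalar divide
  e=[box[1]-box[0],box[2]-box[1]]; e=max(e,key=np.linalg.norm); yaw=np.arctan(e[1]/e[0])
Traceback (most recent call last):
  File "dock.py", line 24, in <module>
    print('plate xy pct',np.percentile(q[:,:2],[0.5,2,50,98,99.5],axis=0).T)
                         ~~~~~~~~~~~~~^^^^^^^^^^^^^^^^^^^^^^^^^^^^^^^^^^^
IndexError: index -1 is out of bounds for axis 0 with size 0
```

```bash
python3 - <<'E'
from h import *
np.set_printoptions(precision=3,suppress=True)
a=load('wrist');P=cloud(a);T=np.linalg.inv(a['camera_from_world']);print(T[:3,3])
for v,u in ((60,220),(180,220),(120,225),(130,300),(150,257),(130,180),(40,76),(92,85),(92,73)): print(v,u,a['z_map'][v,u],P[v,u])
z=a['z_map'];print((z==0).mean())
E
```

```text
[ 0.531 -0.178  0.463]
60 220 0.41172916 [ 0.555 -0.123  0.016]
180 220 0.4656602 [ 0.394 -0.148  0.015]
120 225 0.39962944 [ 0.485 -0.145  0.054]
130 300 0.40822732 [ 0.491 -0.242  0.049]
150 257 0.36848563 [ 0.463 -0.19   0.097]
130 180 0.45684537 [ 0.452 -0.079 -0.   ]
40 76 0.384796 [0.542 0.05  0.037]
92 85 0.40845555 [0.483 0.04  0.033]
92 73 0.40918726 [0.479 0.056 0.032]
0.004033406575520833
```

```bash
sed -i 's/i=1+np.argmax(st\[1:,4\]); M=l==i/v,u=np.unravel_index(np.nanargmin(np.where(m,np.linalg.norm(P[...,:2]-[.394,-.148],axis=-1),9)),m.shape); M=l==l[v,u]/' dock.py; python3 dock.py
```

```text
base rect ((485.61529541015625, -188.11175537109375), (200.32266235351562, 150.16775512695312), 9.991328239440918)
[ 0.4856 -0.1881] 9.9913225
plate z fit [ 0.0062 -0.0004 -0.0236] 4960
plate xy pct [[-0.0125 -0.0102  0.0492  0.085   0.0868]
 [-0.0643 -0.0629 -0.0058  0.063   0.0644]]
plate rect ((36.90525436401367, 0.12000274658203125), (102.0184326171875, 130.19444274902344), 0.11614789813756943)
sleeve top [-0.0067 -0.0008  0.0271] 2451
[[-0.0102 -0.0083  0.0457  0.0867  0.0872]
 [-0.0178 -0.0172  0.0022  0.0217  0.0222]] ((38.36857604980469, 2.193592071533203), (99.1007080078125, 40.883670806884766), 0.3278295397758484)
```

View pics/w1o.png

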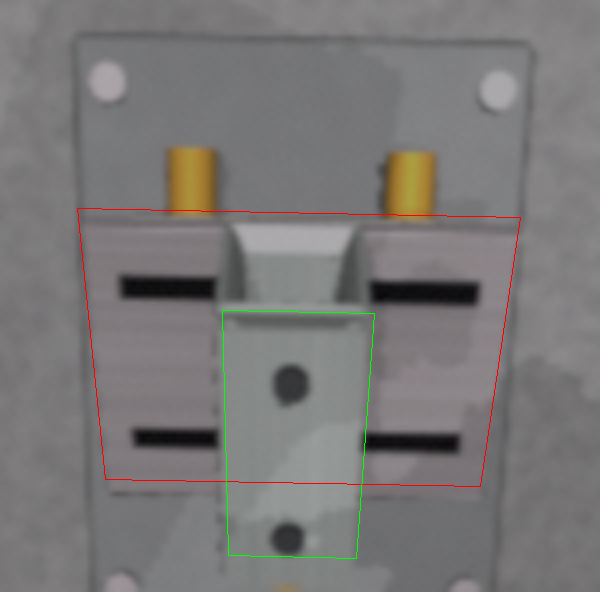

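The overlay shows the sleeve about 2 mm to the left of the plate's middle (bracket y ≈ +2.1 mm), and the plate fits well at dock yaw 10°. Next I'll move over the cartridge.

Emit:
servo_tool(
  deltas=[
    [0.4, -0.5, 0, 0, 0, 0, 0],
    [0.6, -0.9, 0, 0, 0, 0, 0],
    [0.6, -0.9, 0, 0, 0, 0, 0],
    [0.6, -0.9, 0, 0, 0, 0, 0],
    [0.6, -0.9, 0, 0, 0, 0, 0],
    [0.6, -0.9, 0, 0, 0, 0, 0],
    [0.6, -0.9, 0, 0, 0, 0, 0],
    [0.6, -0.9, 0, 0, 0, 0.4, 0],
    [0.6, -0.8, 0, 0, 0, 0.7, 0],
    [0.3, -0.4, 0, 0, 0, 0.7, 0],
    [0, 0, 0, 0, 0, 0, 0],
    [0, 0, 0, 0, 0, 0, 0],
  ],
)

```text
time: 2.73
position: [0.5468, 0.0274, 0.321]
orientation: [0.0, 0.999, 0.034, -0.0]
ft_force: [-0.3, -0.3, 0.1]
width: 0.0853
grasp_force: 0.0
```

```bash
cat > cart.py <<'E'
from h import *
np.set_printoptions(precision=4,suppress=True)
a=cam('wrist');P=cloud(a)
m=(np.linalg.norm(P[...,:2]-[.55,.05],axis=-1)<.115)&(P[...,2]>.03)&(P[...,2]<.045)
k,l,st,_=cv2.connectedComponentsWithStats(m.astype(np.uint8));i=1+np.argmax(st[1:,4]);q=P[l==i]
print('z',np.percentile(q[:,2],[5,50,95]),len(q)); r=cv2.minAreaRect((q[:,:2]*1000).astype(np.float32));print(r)
# shaft axis: slice midpoints
x=q[:,0];xs=[];ys=[]
for lo in np.arange(.495,.605,.004):
    s=q[(x>=lo)&(x<lo+.004)]
    if len(s)>5: xs.append(lo+.002);ys.append((s[:,1].min()+s[:,1].max())/2)
f=np.polyfit(xs,ys,1);print('yaw',np.degrees(np.arctan(f[0])),'y at .55',np.polyval(f,.55))
t=np.arctan(f[0]);u=np.array([np.cos(t),np.sin(t)]);p0=np.array([.55,np.polyval(f,.55)]);s=(q[:,:2]-p0)@u
print('ends',np.percentile(s,[0,.5,99.5,100]), 'width',np.ptp(((q[:,:2]-p0)@[-u[1],u[0]])[(s<.03)&(s>-.03)]))
nose=p0+u*(s.max()-.16); g=nose+u*.12;print('nose',nose,'grip',g,'from nose end',p0+u*(s.min()+.12))
st=env.observe();Rt=R.from_quat(st['orientation'],scalar_first=True);print(st['position'],st['time'],'x axis yaw',np.degrees(np.arctan2(*Rt.as_matrix()[[1,0],0])))
d=np.r_[g,0.004]-st['position'];print('tool delta units',Rt.inv().apply(d)/.025)
E
python3 cart.py
```

```text
z [0.0337 0.0354 0.0368] 2316
((552.61279296875, 52.976715087890625), (158.836181640625, 42.50761413574219), 3.9043054580688477)
yaw 4.09225538600642 y at .55 0.05313379508453435
ends [-0.0768 -0.0761  0.082   0.0821] width 0.025997748124280313
nose [0.4723 0.0476] grip [0.592  0.0561] from nose end [0.5931 0.0562]
[0.5466 0.0268 0.3211] 2.7833 x axis yaw 3.876486515709441
tool delta units [ 1.8968 -1.0537 12.6808]
```

Emit:
servo_tool(
  deltas=[
    [0.6, -0.3, 0.4, 0, 0, 0, 0],
    [0.7, -0.4, 0.9, 0, 0, 0, 0],
    [0.6, -0.35, 1, 0, 0, 0, 0],
    [0, 0, 1, 0, 0, 0, 0],
    [0, 0, 1, 0, 0, 0, 0],
    [0, 0, 1, 0, 0, 0, 0],
    [0, 0, 1, 0, 0, 0, 0],
    [0, 0, 1, 0, 0, 0, 0],
    [0, 0, 1, 0, 0, 0, 0],
    [0, 0, 1, 0, 0, 0, 0],
    [0, 0, 1, 0, 0, 0, 0],
    [0, 0, 0.5, 0, 0, 0, 0],
  ],
)

```text
time: 3.78
position: [0.5911, 0.0554, 0.0488]
orientation: [0.001, 0.999, 0.033, -0.001]
ft_force: [-0.3, -0.2, -0.3]
width: 0.0853
grasp_force: 0.0
```

Emit:
servo_tool(
  deltas=[
    [0, 0, 0.8, 0, 0, 0, 0],
    [0, 0, 0.6, 0, 0, 0, 0],
    [0, 0, 0.4, 0, 0, 0, 0],
    [0, 0, 0.1, 0, 0, 0, 0],
    [0, 0, 0, 0, 0, 0, 0],
    [0, 0, 0, 0, 0, 0, 0],
  ],
)

```text
time: 4.28
position: [0.593, 0.0575, 0.0047]
orientation: [0.0, 0.999, 0.034, 0.0]
ft_force: [-0.2, 0.6, 0.7]
width: 0.0855
grasp_force: 0.0
```

Emit:
servo_tool(
  deltas=[
    [0, 0, 0, 0, 0, 0, 1],
    [0, 0, 0, 0, 0, 0, 1],
    [0, 0, 0, 0, 0, 0, 1],
    [0, 0, 0, 0, 0, 0, 1],
    [0, 0, 0, 0, 0, 0, 1],
    [0, 0, 0, 0, 0, 0, 1],
    [0, 0, 0, 0, 0, 0, 1],
    [0, 0, 0, 0, 0, 0, 1],
    [0, 0, 0, 0, 0, 0, 1],
    [0, 0, 0, 0, 0, 0, 1],
  ],
  squeeze=80,
)

```text
time: 5.12
position: [0.5929, 0.0578, 0.0044]
orientation: [0.0, 0.999, 0.034, 0.0]
ft_force: [-1.7, -1.2, 8.3]
width: 0.025
grasp_force: 79.3
```

Emit:
servo_tool(
  deltas=[
    [0, 0, -0.3, 0, 0, 0, 1],
    [0, 0, -0.6, 0, 0, 0, 1],
    [0, 0, -1, 0, 0, 0, 1],
    [0, 0, -1, 0, 0, 0, 1],
    [0, 0, -1, 0, 0, 0, 1],
    [0, 0, -1, 0, 0, 0, 1],
    [0, 0, -1, 0, 0, 0, 1],
    [0, 0, -1, 0, 0, 0, 1],
    [0, 0, -1, 0, 0, 0, 1],
    [0, 0, -1, 0, 0, 0, 1],
    [0, 0, -0.5, 0, 0, 0, 1],
    [0, 0, 0, 0, 0, 0, 1],
  ],
)

```text
time: 6.12
position: [0.5936, 0.0581, 0.2418]
orientation: [-0.0, 0.999, 0.034, 0.002]
ft_force: [0.2, 0.0, -2.3]
width: 0.0249
grasp_force: 78.7
```

Emit:
servo_tool(
  deltas=[
    [0, 0, 0, 0, 0.5, -0.2, 1],
    [0, 0, 0, 0, 1, -0.3, 1],
    [0, 0, 0, 0, 1, -0.3, 1],
    [0, 0, 0, 0, 1, -0.3, 1],
    [0, 0, 0, 0, 1, -0.2, 1],
    [0, 0, 0, 0, 1, 0, 1],
    [0, 0, 0, 0, 0.75, 0, 1],
    [0, 0, 0, 0, 0, 0, 1],
    [0, 0, 0, 0, 0, 0, 1],
  ],
)

```text
time: 6.87
position: [0.5915, 0.0574, 0.2377]
orientation: [-0.011, 0.974, 0.078, 0.215]
ft_force: [0.4, 0.8, -2.7]
width: 0.025
grasp_force: 78.6
```

```bash
cat > tgt.py <<'E'
from h import *
from dock import bframe
import sys
np.set_printoptions(precision=3,suppress=True)
B,O=bframe((.4856,-.1881),np.radians(9.99)); O=O+B@[-.003,0,.0016]
YS=.0021
NT=np.array([-.1207,0,-.0136])   # nose centre in tool frame
def report(nx,ny=YS,nz=0.0,RC=np.eye(3)):
    s=env.observe();Rt=R.from_quat(s['orientation'],scalar_first=True).as_matrix()
    G=B@np.diag([1,-1,-1])@RC
    rv=R.from_matrix(Rt.T@G).as_rotvec()
    tgt=O+B@[nx,ny,nz]-G@NT
    d=tgt-s['position']
    nose=B.T@(s['position']+Rt@NT-O)
    print('t',s['time'],'pos',s['position'],'ft bracket',B.T@s['ft_force'],'torque',B.T@s['wrist_torque'],'w',s['width'],s['grasp_force'])
    print('nose in bracket mm',nose*1e3,'rot units(tool)',np.degrees(rv)/4,'shift units if now in tool',Rt.T@d/.025,'after turn',G.T@d/.025)
if __name__=='__main__': report(*[float(v) for v in sys.argv[1:]])
E
python3 tgt.py 0.13
python3 - <<'E'
from h import *
a=cam('wrist');cv2.imwrite('pics/w2.png',a['image'])
E
```

```text
t 6.8667 pos [0.591 0.057 0.238] ft bracket [-0.662  0.73  -2.707] torque [-0.05  0.64 -0.02] w 0.02503193614670589 78.59805464744568
nose in bracket mm [132.609 224.955  95.091] rot units(tool) [ 0.274  0.05  -0.149] shift units if now in tool [0.003 8.78  3.956] after turn [-0.102  8.853  3.787]
```

View pics/w2.png

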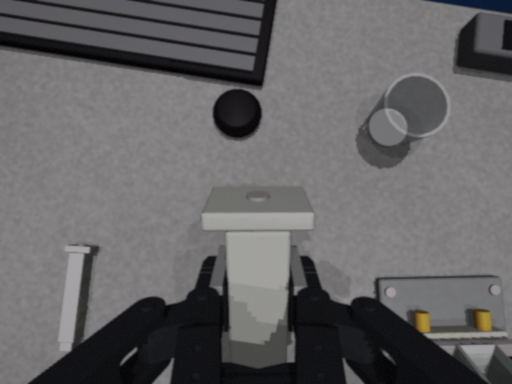

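The cartridge is held straight between the fingers, with its ears at (258,208) and clear of everything. I'll measure its pose in the hand from depth.

```bash
cat > inhand.py <<'E'
from h import *
np.set_printoptions(precision=4,suppress=True)
a=load('wrist') 
s=env.observe();Rt=R.from_quat(s['orientation'],scalar_first=True).as_matrix()
P=(cloud(a)-s['position'])@Rt
def pr(n,b):
    A=np.c_[b[:,:2],np.ones(len(b))];c=np.linalg.lstsq(A,b[:,2],rcond=None)[0]
    print(n,len(b),'slope deg',np.degrees(c[:2]),'z at grip0',c[2],'ranges',np.percentile(b,[1,99],axis=0))
sh=P[245:320,237:281].reshape(-1,3); pr('shaft top',sh[abs(sh[:,2]-np.nanmedian(sh[:,2]))<.006])
m=np.zeros(P.shape[:2],bool);m[180:245,190:330]=True
e=P[m&(P[...,2]<-.02)&(P[...,2]>-.045)];pr('ears',e)
print('ears rect mm',cv2.minAreaRect((e[:,:2]*1e3).astype(np.float32)))
for v in (240,260,280,300):
    r=P[v,200:315]; r=r[abs(r[:,2]+.0316)<.008]; print(v,len(r),r[:,0].mean(),r[:,1].min(),r[:,1].max())
E
python3 inhand.py
```

```text
shaft top 3295 slope deg [-0.0991 -0.1458] z at grip0 -0.031157703603375227 ranges [[-0.0109 -0.0079 -0.0324]
 [ 0.0245  0.0098 -0.0299]]
ears 4015 slope deg [20.4604 -0.1517] z at grip0 -0.041710534796266706 ranges [[ 0.025  -0.0206 -0.0323]
 [ 0.0386  0.0215 -0.0204]]
ears rect mm ((31.607770919799805, 0.4592132568359375), (44.02565002441406, 14.783991813659668), 89.04963684082031)
240 66 0.02673736786310081 -0.012168391187170242 0.013622890353898727
260 64 0.01792440726134533 -0.012125448096052802 0.013271687119596219
280 114 0.008387795540189303 -0.023886860084368182 0.024686736855356106
300 72 -0.0005681744086641779 -0.013405498584822899 0.014604105447382294
```

```bash
sed -i 's/^YS=.*/YS=.0027/;s/-.0136\])/-.0134])/' tgt.py; python3 tgt.py 0.13 0.0027 0
```

```text
t 6.9167 pos [0.592 0.058 0.238] ft bracket [-1.558  0.5   -2.03 ] torque [-0.066  0.547 -0.059] w 0.0249062276671844 78.59775424003601
nose in bracket mm [133.544 225.084  94.917] rot units(tool) [ 0.269  0.042 -0.149] shift units if now in tool [-0.037  8.763  3.949] after turn [-0.14   8.835  3.783]
```

Emit:
servo_tool(
  deltas=[
    [0, 0, 0, 0.2, 0, -0.1, 1],
    [0, 0.6, 0, 0.07, 0.05, -0.05, 1],
    [0, 1, 0, 0, 0, 0, 1],
    [0, 1, 0, 0, 0, 0, 1],
    [0, 1, 0, 0, 0, 0, 1],
    [0, 1, 0, 0, 0, 0, 1],
    [0, 1, 0, 0, 0, 0, 1],
    [0, 1, 0, 0, 0, 0, 1],
    [0, 1, 0, 0, 0, 0, 1],
    [0, 0.8, 0, 0, 0, 0, 1],
    [0, 0.4, 0, 0, 0, 0, 1],
    [0, 0, 0, 0, 0, 0, 1],
  ],
)

```text
time: 7.92
position: [0.6311, -0.1615, 0.2383]
orientation: [-0.019, 0.973, 0.084, 0.217]
ft_force: [0.5, -0.1, -1.8]
width: 0.0249
grasp_force: 78.8
```

```bash
python3 tgt.py 0.13 0.0027 0
```

```text
t 7.9167 pos [ 0.631 -0.162  0.238] ft bracket [-0.398 -0.222 -1.845] torque [0.039 0.656 0.043] w 0.024940830249760085 78.79468202590942
nose in bracket mm [133.756   1.296  94.302] rot units(tool) [ 0.002 -0.027 -0.042] shift units if now in tool [-0.159 -0.071  3.781] after turn [-0.151 -0.07   3.781]
```

Emit:
servo_tool(
  deltas=[
    [0, 0, 0.5, 0, 0, 0, 1],
    [0, -0.05, 0.9, 0, 0, 0, 1],
    [0, 0, 0.9, 0, 0, 0, 1],
    [0, 0, 0.9, 0, 0, -0.04, 1],
    [0, 0, 0.5, 0, -0.03, 0, 1],
    [0, 0, 0, 0, 0, 0, 1],
    [0, 0, 0, 0, 0, 0, 1],
  ],
)

```text
time: 8.5
position: [0.6692, -0.1494, 0.1546]
orientation: [-0.019, 0.972, 0.087, 0.215]
ft_force: [-0.5, -1.3, -2.3]
width: 0.0244
grasp_force: 78.7
```

```bash
python3 tgt.py 0.13 0.0027 0; python3 - <<'E'
from h import *
from tgt import *
s=cam('scene');t=cam('top')
for n,c,p in (('scene',s,(.12,0,0)),('top',t,(.1,0,0))):
    u,v=map(int,proj(c,O+B@np.array(p)));x0=max(0,u-50);y0=max(0,v-42);cr=c['image'][y0:y0+84,x0:x0+100];print(n,x0,y0)
    big=cv2.resize(cr,None,fx=6,fy=6,interpolation=cv2.INTER_CUBIC) 
    cv2.imwrite(f'pics/{n}2.png',big)
cv2.imwrite('pics/both2.png',np.vstack([cv2.resize(cv2.imread(f'pics/{n}2.png'),(357,300)) for n in('scene','top')]) if 0 else np.hstack([cv2.resize(cv2.imread(f'pics/{n}2.png'),(400,336),interpolation=cv2.INTER_AREA) for n in('scene','top')]))
E
```

```text
t 8.5 pos [ 0.669 -0.149  0.155] ft bracket [-1.605 -1.181 -1.784] torque [-0.057  0.575  0.003] w 0.024433300447141006 78.74563694000244
nose in bracket mm [134.239   5.746   2.002] rot units(tool) [-0.024  0.004  0.056] shift units if now in tool [-0.17   0.141  0.079] after turn [-0.169  0.142  0.079]
scene 158 123
top 246 138
```

View pics/both2.png

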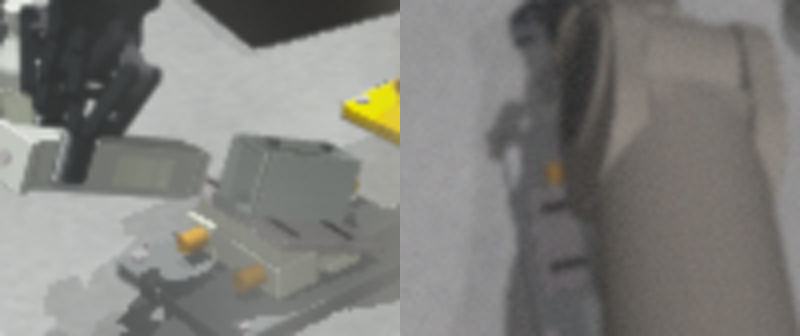

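The scene crop at left shows the cartridge in line with the sleeve and about 40 mm short of the mouth. The top view is hidden by the arm. I'll trim the lateral offset.

Emit:
servo_tool(
  deltas=[
    [0, 0.12, 0.05, 0, 0, 0.05, 1],
    [0, 0, 0, 0, 0, 0, 1],
    [0, 0, 0, 0, 0, 0, 1],
  ],
)

```text
time: 8.85
position: [0.6703, -0.1544, 0.1549]
orientation: [-0.019, 0.972, 0.084, 0.217]
ft_force: [-0.2, -0.3, -2.4]
width: 0.0249
grasp_force: 78.8
```

```bash
python3 tgt.py 0.105 0.0027 0; python3 - <<'E'
from h import *
from tgt import *
c=cam('scene');P=(cloud(c)-O)@B
np.set_printoptions(precision=1,suppress=True)
# sleeve left flank (+y side) and cartridge +y side, in bracket mm
for n,x0,x1,z0 in (('cart',.15,.23,.010),('sleeve',.02,.08,.018)):
    m=(P[...,0]>x0)&(P[...,0]<x1)&(abs(P[...,2])<z0)&(abs(P[...,1])<.04)
    q=P[m]*1e3; print(n,len(q),'y flank',np.percentile(q[:,1],[10,50,90]),'fit',np.polyfit(q[:,0],q[:,1],1))
for n,x0,x1,yc in (('cart',.14,.23,.0027),('sleeve',.01,.08,.0027)):
    m=(P[...,0]>x0)&(P[...,0]<x1)&(abs(P[...,1]-yc)<.008)&(abs(P[...,2])<.04)&(P[...,2]>.01)
    q=P[m]*1e3; print(n,len(q),'z top',np.percentile(q[:,2],[10,50,90]) if len(q) else '')
E
```

```text
t 8.85 pos [ 0.67  -0.154  0.155] ft bracket [-1.268 -0.254 -2.059] torque [0.018 0.58  0.06 ] w 0.02494351841609555 78.76015305519104
nose in bracket mm [134.603   1.317   1.906] rot units(tool) [ 0.015 -0.026 -0.016] shift units if now in tool [-1.185 -0.06   0.083] after turn [-1.185 -0.061  0.085]
cart 161 y flank [12.1 14.1 17.1] fit [-0.  15.7]
sleeve 235 y flank [-11.6  22.   25.1] fit [-0.4 37.4]
cart 40 z top [20.8 21.8 22.6]
sleeve 33 z top [26.7 27.3 30.9]
```

Emit:
servo_tool(
  deltas=[
    [-0.4, -0.05, 0.07, 0, -0.02, 0, 1],
    [-0.7, 0, 0, 0, 0, 0, 1],
    [-0.4, 0, 0, 0, 0, 0, 1],
    [0, 0, 0, 0, 0, 0, 1],
    [0, 0, 0, 0, 0, 0, 1],
  ],
)

```text
time: 9.32
position: [0.6367, -0.1587, 0.1365]
orientation: [-0.019, 0.973, 0.084, 0.215]
ft_force: [0.6, -0.5, -3.4]
width: 0.0249
grasp_force: 78.8
```

```bash
python3 tgt.py 0.075 0.0027 0
```

```text
t 9.3167 pos [ 0.637 -0.159  0.136] ft bracket [-0.944 -0.576 -3.331] torque [ 0.074  0.571 -0.007] w 0.024876796597592288 78.77386093139648
nose in bracket mm [96.174  2.963 -0.124] rot units(tool) [ 0.005  0.012 -0.021] shift units if now in tool [-0.847  0.004 -0.008] after turn [-0.847  0.003 -0.009]
```

Well aligned. I'll enter the mouth slowly and watch the forces.

Emit:
servo_tool(
  deltas=[
    [-0.2, 0, 0, 0, 0, 0, 1],
    [-0.2, 0, 0, 0, 0, 0, 1],
    [-0.2, 0, 0, 0, 0, 0, 1],
    [-0.2, 0, 0, 0, 0, 0, 1],
    [0, 0, 0, 0, 0, 0, 1],
  ],
)

```text
time: 9.73
position: [0.6182, -0.1616, 0.1275]
orientation: [-0.019, 0.973, 0.084, 0.215]
ft_force: [-1.3, -0.2, -2.8]
width: 0.0243
grasp_force: 78.8
```

```bash
python3 tgt.py 0.06 0.0027 0
```

```text
t 9.7333 pos [ 0.618 -0.162  0.127] ft bracket [-2.384 -0.003 -2.026] torque [-0.043  0.579 -0.002] w 0.024278414128970385 78.7737250328064
nose in bracket mm [75.404  3.224 -0.276] rot units(tool) [-0.001  0.023 -0.016] shift units if now in tool [-0.615  0.016 -0.018] after turn [-0.615  0.016 -0.019]
```

Emit:
servo_tool(
  deltas=[
    [-0.2, 0, 0, 0, 0, 0, 1],
    [-0.2, 0, 0, 0, 0, 0, 1],
    [-0.2, 0, 0, 0, 0, 0, 1],
    [0, 0, 0, 0, 0, 0, 1],
  ],
)

```text
time: 10.07
position: [0.6047, -0.164, 0.1211]
orientation: [-0.019, 0.973, 0.084, 0.215]
ft_force: [-0.1, -1.0, -2.2]
width: 0.0253
grasp_force: 78.8
```

```bash
python3 tgt.py 0.03 0.0027 0
```

```text
t 10.0667 pos [ 0.605 -0.164  0.121] ft bracket [-1.151 -0.972 -1.92 ] torque [-0.011  0.614 -0.017] w 0.025311636591512646 78.7736463546753
nose in bracket mm [60.349  3.241 -0.238] rot units(tool) [-0.002  0.024 -0.016] shift units if now in tool [-1.213  0.018 -0.016] after turn [-1.213  0.016 -0.018]
```

Emit:
servo_tool(
  deltas=[
    [-0.2, 0, 0, 0, 0, 0, 1],
    [-0.2, 0, 0, 0, 0, 0, 1],
    [-0.2, 0, 0, 0, 0, 0, 1],
    [-0.2, 0, 0, 0, 0, 0, 1],
    [-0.2, 0, 0, 0, 0, 0, 1],
    [0, 0, 0, 0, 0, 0, 1],
  ],
)

```text
time: 10.57
position: [0.5824, -0.1679, 0.1106]
orientation: [-0.019, 0.973, 0.084, 0.215]
ft_force: [-0.5, -1.0, -3.7]
width: 0.025
grasp_force: 78.8
```

```bash
python3 tgt.py 0.0 0.0027 0
```

```text
t 10.5667 pos [ 0.582 -0.168  0.111] ft bracket [-2.203 -0.888 -3.048] torque [-0.041  0.623  0.031] w 0.024972637147137204 78.77390742301941
nose in bracket mm [35.314  3.253 -0.21 ] rot units(tool) [-0.001  0.024 -0.02 ] shift units if now in tool [-1.412  0.018 -0.014] after turn [-1.412  0.016 -0.016]
```

Emit:
servo_tool(
  deltas=[
    [-0.2, 0, 0, 0, 0, 0, 1],
    [-0.2, 0, 0, 0, 0, 0, 1],
    [-0.2, 0, 0, 0, 0, 0, 1],
    [-0.2, 0, 0, 0, 0, 0, 1],
    [-0.2, 0, 0, 0, 0, 0, 1],
    [0, 0, 0, 0, 0, 0, 1],
  ],
)

```text
time: 11.07
position: [0.5601, -0.1718, 0.1001]
orientation: [-0.019, 0.973, 0.084, 0.215]
ft_force: [-0.7, -0.7, -2.7]
width: 0.0252
grasp_force: 78.8
```

Emit:
servo_tool(
  deltas=[
    [-0.1, 0, 0, 0, 0, 0, 1],
    [-0.1, 0, 0, 0, 0, 0, 1],
    [0, 0, 0, 0, 0, 0, 1],
  ],
)

```text
time: 11.32
position: [0.5565, -0.1724, 0.0984]
orientation: [-0.019, 0.973, 0.085, 0.215]
ft_force: [0.4, -1.5, -2.7]
width: 0.025
grasp_force: 78.8
```

```bash
python3 tgt.py 0.0 0.0027 0
```

```text
t 11.3167 pos [ 0.556 -0.172  0.098] ft bracket [-1.012 -1.584 -2.473] torque [ 0.006  0.574 -0.035] w 0.02500519451237688 78.77324223518372
nose in bracket mm [ 6.326  3.269 -0.245] rot units(tool) [-0.     0.012 -0.01 ] shift units if now in tool [-0.253  0.019 -0.014] after turn [-0.253  0.019 -0.014]
```

Emit:
servo_tool(
  deltas=[
    [-0.06, 0, 0, 0, 0, 0, 1],
    [-0.06, 0, 0, 0, 0, 0, 1],
    [0, 0, 0, 0, 0, 0, 1],
  ],
)

```text
time: 11.57
position: [0.554, -0.1728, 0.0972]
orientation: [-0.019, 0.973, 0.085, 0.215]
ft_force: [-0.5, -0.3, -2.3]
width: 0.0244
grasp_force: 78.8
```

Emit:
servo_tool(
  deltas=[
    [-0.04, 0, 0, 0, 0, 0, 1],
    [-0.04, 0, 0, 0, 0, 0, 1],
    [0, 0, 0, 0, 0, 0, 1],
  ],
)

```text
time: 11.82
position: [0.5523, -0.1731, 0.0964]
orientation: [-0.019, 0.973, 0.085, 0.215]
ft_force: [-0.0, 0.1, -3.2]
width: 0.0251
grasp_force: 78.8
```

Emit:
servo_tool(
  deltas=[
    [-0.04, 0, 0, 0, 0, 0, 1],
    [-0.04, 0, 0, 0, 0, 0, 1],
    [0, 0, 0, 0, 0, 0, 1],
  ],
)

```text
time: 12.07
position: [0.5504, -0.1735, 0.0956]
orientation: [-0.019, 0.973, 0.085, 0.215]
ft_force: [-0.2, 0.1, -2.5]
width: 0.0249
grasp_force: 78.8
```

Emit:
servo_tool(
  deltas=[
    [-0.04, 0, 0, 0, 0, 0, 1],
    [0, 0, 0, 0, 0, 0, 1],
  ],
)

```text
time: 12.23
position: [0.5496, -0.1736, 0.0952]
orientation: [-0.019, 0.973, 0.085, 0.215]
ft_force: [-0.7, 0.1, -2.9]
width: 0.0251
grasp_force: 78.8
```

Emit:
servo_tool(
  deltas=[
    [-0.04, 0, 0, 0, 0, 0, 1],
    [0, 0, 0, 0, 0, 0, 1],
  ],
)

```text
time: 12.4
position: [0.5495, -0.1737, 0.0953]
orientation: [-0.019, 0.973, 0.085, 0.216]
ft_force: [3.8, 0.7, -0.2]
width: 0.0248
grasp_force: 78.8
```

Bottom contact is starting. I'll press a bit more.

Emit:
servo_tool(
  deltas=[
    [-0.04, 0, 0, 0, 0, 0, 1],
    [-0.04, 0, 0, 0, 0, 0, 1],
    [0, 0, 0, 0, 0, 0, 1],
  ],
)

```text
time: 12.65
position: [0.5495, -0.1739, 0.0955]
orientation: [-0.018, 0.972, 0.085, 0.217]
ft_force: [10.8, 4.2, 3.0]
width: 0.0252
grasp_force: 78.9
```

Emit:
servo_tool(
  deltas=[
    [-0.04, 0, 0, 0, 0, 0, 1],
    [-0.04, 0, 0, 0, 0, 0, 1],
    [0, 0, 0, 0, 0, 0, 1],
  ],
)

```text
time: 12.9
position: [0.5494, -0.174, 0.0957]
orientation: [-0.018, 0.972, 0.085, 0.219]
ft_force: [16.5, 6.6, 6.6]
width: 0.0253
grasp_force: 78.9
```

```bash
python3 tgt.py 0.0 0.0027 0
```

```text
t 12.9 pos [ 0.549 -0.174  0.096] ft bracket [18.565  3.641 -1.405] torque [ 0.781 -3.366 -0.425] w 0.0252501877708133 78.91775250434875
nose in bracket mm [-1.487  2.707 -0.483] rot units(tool) [ 0.03  -0.095  0.017] shift units if now in tool [0.056 0.005 0.013] after turn [0.056 0.005 0.013]
```

It is firmly stopped with about 19 N axial force and no further travel. I'll relieve the wind-up, let go, and back off along the tool axis.

Emit:
servo_tool(
  deltas=[
    [0.12, 0, 0, 0, 0, 0, 1],
    [0, 0, 0, 0, 0, 0, 1],
    [0, 0, 0, 0, 0, 0, 0],
    [0, 0, 0, 0, 0, 0, 0],
    [0, 0, 0, 0, 0, 0, 0],
    [0, 0, 0, 0, 0, 0, 0],
    [0, 0, 0, 0, 0, 0, 0],
    [0, 0, 0, 0, 0, 0, 0],
    [0, 0, 0, 0, 0, 0, 0],
    [0, 0, 0, 0, 0, 0, 0],
  ],
)

```text
time: 13.73
position: [0.5479, -0.1739, 0.0944]
orientation: [-0.019, 0.973, 0.085, 0.215]
ft_force: [-0.5, -0.4, -0.1]
width: 0.0852
grasp_force: 0.0
```

Emit:
servo_tool(
  deltas=[
    [0, 0, -0.3, 0, 0, 0, 0],
    [0, 0, -0.6, 0, 0, 0, 0],
    [0, 0, -0.9, 0, 0, 0, 0],
    [0, 0, -0.9, 0, 0, 0, 0],
    [0, 0, -0.9, 0, 0, 0, 0],
    [0, 0, -0.9, 0, 0, 0, 0],
    [0, 0, -0.9, 0, 0, 0, 0],
    [0, 0, -0.5, 0, 0, 0, 0],
    [0, 0, 0, 0, 0, 0, 0],
  ],
)

```text
time: 14.48
position: [0.4865, -0.1857, 0.2309]
orientation: [-0.017, 0.972, 0.084, 0.216]
ft_force: [1.7, -0.3, 0.2]
width: 0.0853
grasp_force: 0.0
```

```bash
python3 - <<'E'
from h import *
from tgt import *
s=env.observe();print(s['time'],s['position'],s['ft_force'],s['width'])
c=cam('wrist');P=(cloud(c)-O)@B
np.set_printoptions(precision=1,suppress=True)
m=(abs(P[...,1]-.003)<.026)&(P[...,2]>.008)&(P[...,2]<.03)&(P[...,0]>.095)&(P[...,0]<.2)
q=P[m]*1e3;print(len(q),np.percentile(q,[0.5,2,50,98,99.5],axis=0))
e=q[q[:,0]>150]; print('ears',np.percentile(e,[1,50,99],axis=0) if len(e) else '')
w=c['image'];sc=cam('scene')['image'];cv2.imwrite('pics/end.png',np.hstack([cv2.resize(w,(400,300)),cv2.resize(sc,(400,300))]))
E
```

```text
14.4833 [ 0.487 -0.186  0.231] [ 1.665 -0.339  0.2  ] 0.08526339525989683
2400 [[ 95.4 -18.3   8.6]
 [ 96.6 -15.8  13.1]
 [132.8   2.5  16.5]
 [158.5  20.8  17.9]
 [158.6  23.4  18.2]]
ears [[150.3 -19.2   8.3]
 [155.1   2.5  16.2]
 [158.7  24.2  17.9]]
```

View pics/end.png

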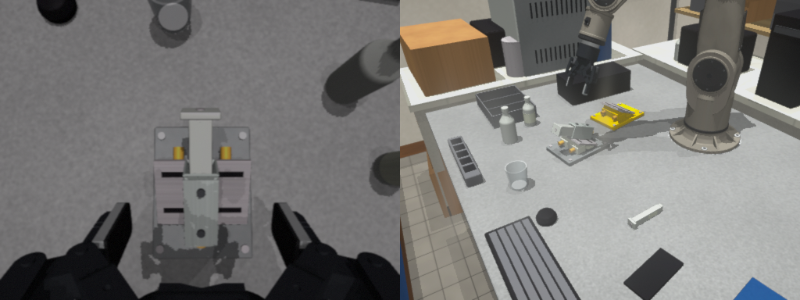

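The picture shows the cartridge seated in the sleeve with only its tail and ears standing out at (201,115). The hand is clear and the other objects are undisturbed. The tail is at bracket x ≈ 159 mm against the expected 160, so it is home.

```bash
python3 -c "
from bench import env
print(env.finish_job())"
```

```text
the job is handed in; nothing more can be done
None
```

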